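# Set up an injector spray check over the sample cups

## Robot

A 6-joint arm with a two-finger parallel gripper is mounted at the origin on the work surface. World frame = base frame: x ahead of the robot, y to its left, z up, the work surface at z = 0. Lengths are in m, angles in rad, forces in N, time in s.
With the tool pointing down it reaches from about 0.35 to 0.85 m from the base axis. Payload 8.1 kg.
Tool frame: the origin (TCP) lies at the very end of the fingers, on their centre line; the grasp point (between the pads) lies 19 mm behind it; z points along the fingers, y is the line along which they close (so a half turn about z gives the same grasp; the last joint's range is limited). The gripper opens to 93 mm and grips with 3 to 60 N. Pads are 15 mm wide; open, the fingers measure 128 mm over their backs; the gripper's body (75 mm by 188 mm) begins 65 mm behind the grasp point.
Start: joints at [1.085, 0.13, 1.488, -0, 1.523, -0.085], TCP at [0.234, 0.552, 0.219] pointing down, gripper open.
Joint ranges: [-2.96, 2.96], [-0.89, 2.26], [0.02, 2.5], [-1.34, 4.48], [0, 2.73], [-2.66, 2.66]. Speed limits (rad/s): [2.39, 2.39, 2.79, 3.14, 3.14, 3.14].

## Interface

Orientations are given as a rotation vector (axis times angle).
In Python, from plant import monitor, eyes, ticket gives the robot as it stands.
- The arm moves only by the tool arm_command, never from a script. Its argument "deltas" is a list that holds one entry, the list of rows, each a list of 6 numbers: the shift along the world's x, y, z in cm, then the turn, a rotation vector about the world's x, y, z in degrees. In form: [[[tx, ty, tz, rx, ry, rz], ...]]. A call has 1 to 12 rows; each row shifts and turns the commanded pose from where the row before left it; what a row does not reach is not made up. A row lasts 1/12 s, in which the tool goes at most 41.7 mm and 7.16 degrees, less where a joint would pass 70% of its speed; a pose out of reach is approached as far as the arm can. A call is refused whole if a number of a shift passes 4.17 or a number of a turn 7.16, either way. A call with a gripper value outside its range is refused whole. "gripper" is the opening, from -1 (shut) to 1 (fully open), set as the call begins (left out, the last holds). The fingers move at their own pace and stop on an object; "squeeze" is the grip in N (left out, the last holds). Time passes only in rows, so rows that do not move let the fingers close. It gives the time, the measured TCP pose, the force, the opening and the grip force at its end, in the units of the state.
- monitor.read_state(): the state, without advancing time (a new reading comes with each control period).
- eyes.read_camera(name): name is "scene" or "top"; returns the picture (384x512x3 uint8, blue, green, red); there is no depth.
- eyes.camera_model(name): a dict with "fx", "fy", "cx", "cy" (pixels), "k1" (the pictures are not rectified: a ray, as slopes to the right and down, at radius r is drawn at 1 + k1 r^2 times it, then the intrinsics apply), "rvec" (rotation vector, rad) and "tvec" (3), from world to camera coordinates, as OpenCV has them. Camera axes: x right, y down, z forward; pixel columns grow to the right and rows downward; lengths in m; the calibration is good to about 2 mm. A picture is of the moment at which its call begins. camera_model takes no time and is no camera call.
- ticket.close_job(): hands the job in; it is judged then, once.
The state is a dict: "t": time; "q": joint angles; "dq": joint speeds; "joint_torque": joint torques, N m; "tool_pos": TCP position; "orientation": TCP orientation; "force": force on the tool from outside, world axes, zero at the start; "wrist_torque": the same for the moment, N m; "opening": finger opening in m; "gripper_force": force on a finger pad.
Only numpy, scipy, OpenCV 4.12 (cv2) and the standard library are available. Lean on these libraries where they do the work, as an engineer would, in place of code of your own. Each camera call takes 0.05 s, during which the arm holds its last target. There are 200 camera calls.

## Task

Set up the spray check: set the two white sample cups down upright in the crate beyond the splash guard, each in an empty cell of its own (do not drop them in). Then take the fuel injector out of its stand and finish while still holding it still and upright, nozzle down, centred over the mouth of the taller cup, about 15 mm above the rim and never touching the cups. Carry everything over the splash guard, not round it, without touching it, and leave the can, bottle and wrench where they are.

Things in the scene. Friction and masses are not known exactly. Their poses are not given: they have to be found in the camera images.
- tall_cup: the taller of two white plastic sample cups: a straight round open cup, 52 mm outside diameter, 125 mm high, wall 3 mm, about 0.12 kg, loose, standing upright on the table on the robot's left of the guard. Origin: centre of its underside; z up its axis.
- tall_cup_mouth (a point): the centre of the taller cup's mouth, at rim height (125 mm above the cup's underside, on its axis; z along the axis).
- short_cup: the lower, wider of the two white cups: straight round open cup, 60 mm outside diameter, 100 mm high, wall 3 mm, about 0.12 kg, loose, upright on the table on the left of the guard. Origin: centre of its underside.
- injector: fuel injector, 114 mm long, 0.12 kg, loose, nozzle down in the stand. Origin: nozzle tip; z up its axis. Going up: nozzle 12 mm dia to z = 22 mm, barrel 18 dia to 50, flange 34 dia to 56, black body to 100 with flat faces (22 mm between its -x and +x faces: grip there; 24 mm along y), inlet tube 16 dia to 114. A plug socket sticks out to +y, 33 mm from the axis, at z 76 to 90.
- stand: fixed aluminium block, 70 x 70 x 70 mm, with one upright through hole of 23 mm diameter at its centre; the injector's flange rests on its top, so the nozzle tip is 20 mm above the table. Origin: centre of its underside.
- guard: fixed upright aluminium splash guard between the stand and the crate: a sheet 300 mm long along its x, 6 mm thick along its y, top edge 150 mm above the table, on a foot strip 40 mm wide and 4 mm thick. Origin: centre of its underside.
- crate: fixed plywood crate, open on top, 165 x 165 mm outside, 50 high, walls, floor and dividers 5 mm thick; four square cells of 75 mm, centres at x = +-40, y = +-40 mm from its origin (centre of its underside). Cell floors 5 mm above the table. Any yaw. One cell holds the can.
- can: bystander: steel can, 52 mm diameter, 70 mm high, loose, standing in the crate's cell at about x = +40, y = +40 mm in the crate's frame. Origin: centre of its underside.
- bottle: bystander: grey bottle with a white cap, 60 mm diameter, 120 mm high, standing loose on the table. Origin: centre of its underside.
- wrench: bystander: steel wrench 170 mm long lying on the table along its own x.
There are look-alikes about, which are no part of the job. Of the things shaped like the crate, the plywood one is meant. What is shaped like the injector but blue is not meant.

How it is judged:
By the outcome, as a careful person would: the job done as asked, in the order asked, and still so for the second after the job is handed in, while the arm keeps its last pose, push and grip.
It also fails if it takes over 72 s, if anything falls off the work surface, if the arm or the gripper's body presses on something with over 40 N, if the wrist force passes 120 N, or if a joint passes its speed limit or range.

## Working session

There is one attempt and no reset: what is moved stays moved. The work goes in short steps, Python scripts to look and compute and a tool call to move; the robot and the scene stay as the last step left them, time stands still between calls to the robot, and variables do not carry over. Pictures are saved under pics/ and viewed, at most 10 in all, crops included, and the job is handed in when it is done.

Besides the shell and the picture viewer there is one more tool, called after "Emit:" by a JSON object that holds its "api" and its "payload". arm_command: Moves the arm, as the interface text tells. Its arguments: {"type":"object","properties":{"deltas":{"type":"array"},"gripper":{"type":"number"},"squeeze":{"type":"number"}},"required":["deltas"]}

```bash
mkdir -p pics; ls
python3 - <<'E'
from plant import monitor, eyes, ticket
import cv2
s=monitor.read_state();print(s)
for n in("scene","top"):
    cv2.imwrite(f"pics/{n}0.png",eyes.read_camera(n)); print(n,eyes.camera_model(n))
E
```

```text
pics
{'t': 0.0, 'q': array([ 1.08457196e+00,  1.31128643e-01,  1.48928557e+00,  2.19607208e-05,
        1.52300687e+00, -8.53954918e-02]), 'dq': array([-0.00075623, -0.00115469,  0.00013882, -0.00122684,  0.00130839,
       -0.00011162]), 'joint_torque': array([ 1.45286343e-03, -5.59847188e+01, -4.91762817e+01,  7.70515809e-02,
        3.54996650e-02, -1.45638664e-04]), 'tool_pos': array([0.23380902, 0.55194633, 0.21760343]), 'orientation': array([-6.25308695e-01, -3.07818371e+00,  2.74540416e-03]), 'force': array([-0.35366114, -1.10533638,  0.98391983]), 'wrist_torque': array([ 0.01089016,  0.0618552 , -0.00101001]), 'gripper_force': 0.0, 'opening': 0.09303904491053269}
scene {'fx': 491.84434172969503, 'fy': 491.84434172969503, 'cx': 257.0303841564418, 'cy': 183.43086517729392, 'k1': -0.0746298738073371, 'rvec': array([ 1.38655559,  2.30941855, -0.81578334]), 'tvec': array([ 0.29124154, -0.24460429,  1.87752186])}
top {'fx': 375.61004777678437, 'fy': 375.61004777678437, 'cx': 251.07771606917447, 'cy': 189.12677608878658, 'k1': -0.06031838801444915, 'rvec': array([ 2.17313565, -2.11877288,  0.16267188]), 'tvec': array([-0.09707615,  0.50270616,  1.33898404])}
```

View pics/scene0.png

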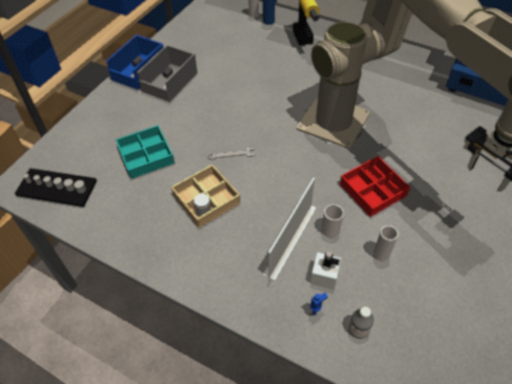

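View pics/top0.png

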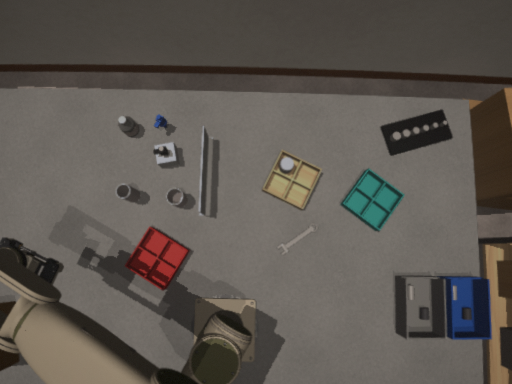

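The top view shows crate look-alikes: red (158,258), teal (372,199) and plywood (292,180), which is the one I want; the grey and blue bins are at (420,305) and (467,305). There are two injector shapes: a blue one at (160,121), not meant, and a black one in the stand at (163,153), which is meant. The cups are at (126,191) and (176,197). The bottle is at (127,124), the wrench at (297,240) and the guard at (204,170). Next I'll check these in a close crop.

Run:
```python
import cv2
a=cv2.imread("pics/top0.png")[105:225,105:335]; cv2.imwrite("pics/topc.png",cv2.resize(a,(782,408),interpolation=cv2.INTER_CUBIC))
b=cv2.imread("pics/scene0.png")[150:340,165:415]; cv2.imwrite("pics/scenec.png",cv2.resize(b,(750,570),interpolation=cv2.INTER_CUBIC))
```

```text
(no output)
```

View pics/topc.png

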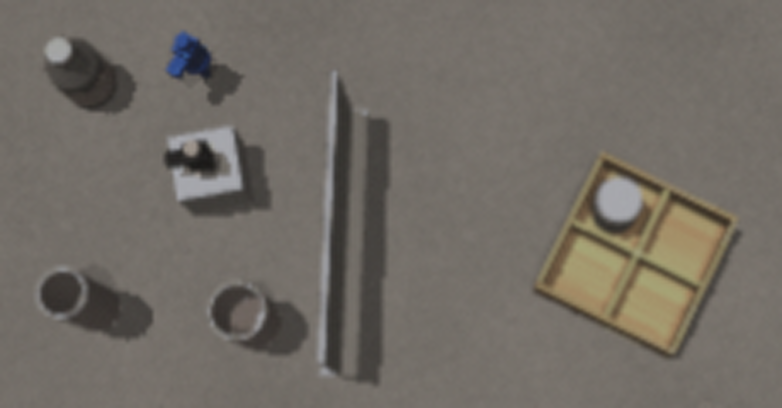

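View pics/scenec.png

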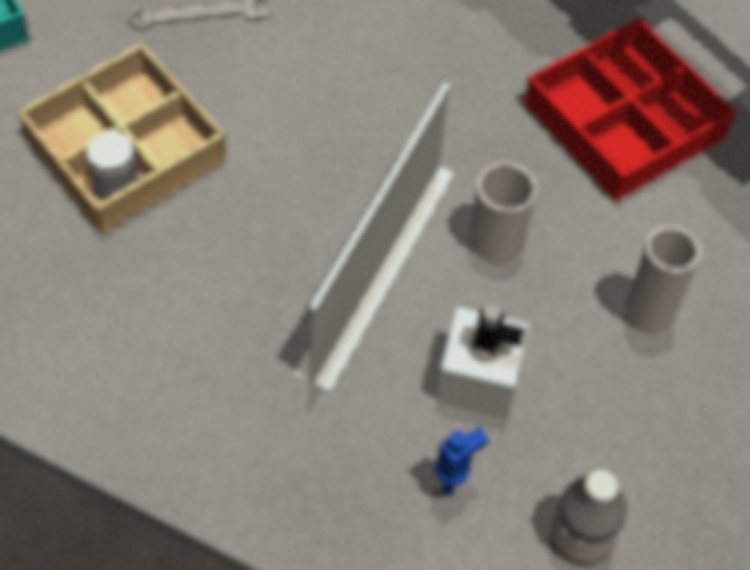

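```bash
cat > h.py <<'E'
import numpy as np, cv2
from scipy.optimize import least_squares
from plant import eyes
M={n:eyes.camera_model(n) for n in("scene","top")}
def proj(n,P):
    m=M[n];R=cv2.Rodrigues(m["rvec"])[0];c=R@np.asarray(P,float)+m["tvec"];a=c[:2]/c[2]
    a=a*(1+m["k1"]*(a@a)); return np.array([m["fx"]*a[0]+m["cx"],m["fy"]*a[1]+m["cy"]])
T0=lambda u,v:("top",((u+.5)/3.4+104.5,(v+.5)/3.4+104.5))
S0=lambda u,v:("scene",((u+.5)/3+164.5,(v+.5)/3+149.5))
def loc(obs,z=None):
    f=lambda p:np.concatenate([proj(n,[p[0],p[1],p[2] if z is None else z])-o for n,o in obs])
    r=least_squares(f,[.5,.1,.1][:2 if z is not None else 3]); return r.x.round(4),r.fun.round(1)
E
python3 - <<'E'
from h import *
for nm,t,s,z in [("tall",(62,293),(671,250),.125),("short",(239,310),(505,187),.1),("inj",(191,150),(491,313),.134),("can",(619,203),(110,150),.075)]:
    print(nm,loc([T0(*t)],z),loc([S0(*s)],z),loc([T0(*t),S0(*s)],z),loc([T0(*t),S0(*s)]))
for nm,ts,ss,z in [("crate",[(602,153),(737,219),(673,355),(535,290)],[(105,227),(22,115),(140,48),(222,138)],.05),
 ("stand",[(168,137),(233,127),(243,188),(178,200)],[(455,312),(529,320),(515,385),(445,372)],.07),
 ("guardtop",[(336,73),(323,374)],[(313,303),(447,87)],.15),("bottlecap",[(59,50)],[(602,486)],.12),("blue",[(185,42)],[(456,440)],.114),("plugend",[(168,158)],[(521,334)],.103)]:
    print(nm);[print(loc([T0(*p)],z)[0]) for p in ts];[print("  s",loc([S0(*p)],z)[0]) for p in ss]
E
```

```text
tall (array([0.4747, 0.3572]), array([ 0., -0.])) (array([0.4812, 0.3606]), array([0., 0.])) (array([0.4779, 0.3593]), array([-0.5, -0.9, -0.1, -1. ])) (array([0.4757, 0.3601, 0.117 ]), array([-0.1,  0. , -0.1,  0. ]))
short (array([0.4652, 0.181 ]), array([0., 0.])) (array([0.4696, 0.1856]), array([0., 0.])) (array([0.4672, 0.1835]), array([-0.7, -0.6, -0.3, -0.8])) (array([0.4655, 0.1835, 0.0935]), array([-0.4,  0.1, -0.3,  0. ]))
inj (array([0.6241, 0.2325]), array([0., 0.])) (array([0.6307, 0.2358]), array([0., 0.])) (array([0.6278, 0.2345]), array([-0.5, -1. , -0. , -1. ])) (array([0.6261, 0.2346, 0.1261]), array([-0.,  0., -0.,  0.]))
can (array([ 0.593 , -0.2104]), array([-0.,  0.])) (array([ 0.6016, -0.2057]), array([-0., -0.])) (array([ 0.5971, -0.2085]), array([-0.5, -1.1,  0. , -1.3])) (array([ 0.5953, -0.2113,  0.064 ]), array([-0.,  0., -0., -0.]))
crate
[ 0.6535 -0.1937]
[ 0.5843 -0.3406]
[ 0.4352 -0.272 ]
[ 0.5012 -0.124 ]
  s [ 0.6736 -0.1694]
  s [ 0.5918 -0.3296]
  s [ 0.449  -0.2651]
  s [ 0.5169 -0.1191]
stand
[0.6542 0.2742]
[0.6669 0.2047]
[0.6001 0.1901]
[0.5854 0.2589]
  s [0.6086 0.1952]
  s [0.5834 0.2625]
  s [0.6547 0.2778]
  s [0.6728 0.2137]
guardtop
[0.704  0.0858]
[0.3979 0.0849]
  s [0.7062 0.0896]
  s [0.4168 0.0934]
bottlecap
[0.7325 0.3825]
  s [0.7366 0.3878]
blue
[0.7459 0.2514]
  s [0.7527 0.257 ]
plugend
[0.6229 0.2639]
  s [0.6204 0.2654]
```

Run:
```python
from h import *
for n,(cx,cy),(sx,sy) in [("top",(292,180),(165,153)),("scene",(206,195),(326,270))]:
    im=cv2.imread(f"pics/{n}0.png"); hsv=cv2.cvtColor(im,cv2.COLOR_BGR2HSV)
    m=cv2.inRange(hsv,(8,60,60),(30,255,255)); mm=np.zeros_like(m); mm[cy-45:cy+45,cx-45:cx+45]=m[cy-45:cy+45,cx-45:cx+45]
    hull=cv2.convexHull(cv2.findNonZero(mm)); print(n,"crate hull",cv2.approxPolyDP(hull,3,True)[:,0].tolist(),cv2.minAreaRect(hull))
    g=im.min(2)[sy-22:sy+22,sx-22:sx+22]
    m=(g>165).astype(np.uint8); h=cv2.convexHull(cv2.findNonZero(m))+[sx-22,sy-22]; print("stand",cv2.approxPolyDP(h,2,True)[:,0].tolist(),cv2.minAreaRect(h))
# rim fits: bright ring minus surroundings: dump patches
for n,(x,y) in [("top",(123,191)),("top",(175,196)),("scene",(388,233)),("scene",(333,212))]:
    im=cv2.imread(f"pics/{n}0.png").min(2); print(n,x-12,y-10); print("\n".join("".join("%4d"%v for v in r) for r in im[y-10:y+11,x-12:x+13]))
```

```text
top crate hull [[321, 169], [301, 209], [262, 189], [282, 150]] ((292.0, 179.5), (46.0629997253418, 45.615779876708984), 26.56505012512207)
stand [[169, 145], [173, 158], [158, 161]] ((164.17306518554688, 152.86538696289062), (13.532011985778809, 15.297057151794434), 78.69007110595703)
scene crate hull [[239, 203], [199, 227], [171, 187], [213, 165], [239, 194]] ((206.04159545898438, 194.56988525390625), (49.57431411743164, 57.24043655395508), 59.2645149230957)
stand [[340, 258], [335, 278], [313, 272], [317, 252]] ((326.48876953125, 264.8819885253906), (25.48407745361328, 21.736421585083008), 12.994616508483887)
top 111 181
 104 105 105 104 103 103 102 104 104 104 103 103 103 103 104 103 104 104 103 105 104 103 106 105 104
 103 104 104 103 101 104 104 103 104 104 106 106 107 106 104 103 104 104 106 103 100  98 101 105 105
 103 104 105 105 103 104 106 106 106 110 118 125 128 124 114 109 106 103 102  99  94  91  93  98 100
 105 105 106 105 104 103 106 110 114 116 120 128 133 127 114 109 106  94  89  90  89  90  92  93  93
 105 104 104 105 103 104 110 117 113 100  81  70  71  72  77  9
[... 7356 characters left out ...]
22  96  90 117 137 136 123 110 101  95  92  87  82  77  74  71  70  77  97 124 139 140 135 133
 120 109  88  76  90 118 135 137 127 112 104  96  89  84  80  79  81  85  98 118 135 135 133 134 136
  95  85  73  67  72  88 115 133 135 132 125 115 105 100  98 101 108 117 122 127 126 123 129 133 136
  79  73  66  62  66  73  86 103 118 133 135 130 125 121 121 123 131 135 129 118 113 116 128 134 136
  77  69  63  64  66  68  73  81  93 104 113 116 120 118 120 121 121 120 113 107 107 117 128 132 137
  77  67  64  65  67  71  72  75  80  85  91  96 101 104 107 107 105 104 101 102 109 120 132 137 137
  76  69  65  65  67  69  73  77  80  84  87  92  94  98  98 100 100 100 100 101 110 123 133 135 136
```

The tall cup is the left one in the top view (top px 122,191; scene px 389,232). The short cup is the right one (174,196; 333,212). The crop confirms both by width and height. The plywood crate holds the can in its upper cell.

Next I move above the tall cup.

Emit:
{"api": "arm_command", "payload": {"deltas": [[[2.4, -1.9, 0, 0, 0, 0], [2.4, -1.9, 0, 0, 0, 0], [2.4, -1.9, 0, 0, 0, 0], [2.4, -1.9, 0, 0, 0, 0], [2.4, -1.9, 0, 0, 0, 0], [2.4, -1.9, 0, 0, 0, 0], [2.4, -1.9, 0, 0, 0, 0], [2.4, -1.9, 0, 0, 0, 0], [2.4, -1.9, 0, 0, 0, 0], [2.4, -1.9, 0, 0, 0, 0], [0.2, -0.2, 0, 0, 0, 0], [0, 0, 0, 0, 0, 0]]], "gripper": 1}}

```text
t: 1.1
tool_pos: [0.477, 0.359, 0.2179]
orientation: [-0.63, -3.077, 0.001]
force: [0.5, 0.4, -0.6]
opening: 0.0928
gripper_force: 0.0
```

Emit:
{"api": "arm_command", "payload": {"deltas": [[[0, 0, -2, 0, 0, 0], [0, 0, -2, 0, 0, 0], [0, 0, -2, 0, 0, 0], [0, 0, -2, 0, 0, 0], [0, 0, -2, 0, 0, 0], [0, 0, -2, 0, 0, 0], [0, 0, -1, 0, 0, 0], [0, 0, 0, 0, 0, 0], [0, 0, 0, 0, 0, 0]]]}}

```text
t: 1.85
tool_pos: [0.4752, 0.3609, 0.0885]
orientation: [-0.624, -3.078, 0.001]
force: [-0.1, 0.3, 0.3]
opening: 0.0932
gripper_force: 0.0
```

Close it with a moderate grip.

Emit:
{"api": "arm_command", "payload": {"deltas": [[[0, 0, 0, 0, 0, 0], [0, 0, 0, 0, 0, 0], [0, 0, 0, 0, 0, 0], [0, 0, 0, 0, 0, 0], [0, 0, 0, 0, 0, 0], [0, 0, 0, 0, 0, 0], [0, 0, 0, 0, 0, 0], [0, 0, 0, 0, 0, 0], [0, 0, 0, 0, 0, 0], [0, 0, 0, 0, 0, 0]]], "gripper": -1, "squeeze": 10}}

```text
t: 2.68
tool_pos: [0.4762, 0.3605, 0.0888]
orientation: [0.625, 3.079, 0.0]
force: [-0.8, -0.1, 0.6]
opening: 0.0521
gripper_force: 10.0
```

Run:
```python
from h import *
from plant import monitor
s=monitor.read_state();print(s["t"],s["tool_pos"],s["opening"],s["gripper_force"])
o=[]
for n in("top","scene"):
    im=eyes.read_camera(n); cv2.imwrite(f"pics/{n}1.png",im)
    p=proj(n,[*s["tool_pos"][:2],.125]).round().astype(int); print(n,p)
    c=im[p[1]-25:p[1]+25,p[0]-32:p[0]+33]; o.append(cv2.resize(c,None,fx=6,fy=6,interpolation=cv2.INTER_CUBIC))
cv2.imwrite("pics/grip1.png",np.hstack(o))
```

```text
2.6833 [0.47616539 0.360451   0.08876743] 0.05207886405273234 9.976096989121288
top [122 190]
scene [389 232]
```

View pics/grip1.png

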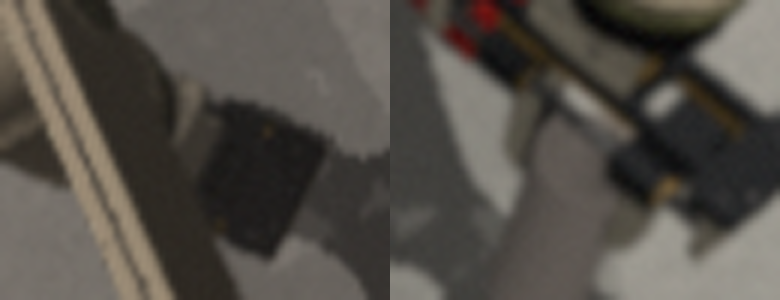

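The cup is held at the expected opening of 52 mm. Its rim is hidden by the gripper, but the projected TCP (122,190)/(389,232) matches the rim I measured earlier. Next I fit the crate and stand poses.

Run:
```python
from h import *
def fit(obs,p0,z,h):
    def f(p):
        R=np.array([[np.cos(p[2]),-np.sin(p[2])],[np.sin(p[2]),np.cos(p[2])]])
        return np.concatenate([proj(n,[*(p[:2]+R@(np.array(c)*h)),z])-o for n,o,c in obs])
    r=least_squares(f,p0); print(r.x.round(4),np.degrees(r.x[2]).round(1),r.fun.round(1)); return r.x
C=[(1,1),(1,-1),(-1,-1),(-1,1)]
t=[(*T0(*p),c) for p,c in zip([(602,153),(737,219),(673,355),(535,290)],C)]
s=[(*S0(*p),c) for p,c in zip([(22,115),(140,48),(222,138)],C[1:])]
fit(t,[.54,-.23,-.43],.05,.0825);fit(s,[.54,-.23,-.43],.05,.0825);p=fit(t+s,[.54,-.23,-.43],.05,.0825)
R=np.array([[np.cos(p[2]),-np.sin(p[2])],[np.sin(p[2]),np.cos(p[2])]])
print("cells +-",p[:2]+R@[.04,-.04],"-+",p[:2]+R@[-.04,.04],"can",p[:2]+R@[.04,.04])
t=[(*T0(*p),c) for p,c in zip([(168,137),(233,127),(243,188),(178,200)],[(1,1),(1,-1),(-1,-1),(-1,1)])]
s=[(*S0(*p),c) for p,c in zip([(455,312),(529,320),(515,385),(445,372)],[(-1,-1),(-1,1),(1,1),(1,-1)])]
fit(t,[.63,.23,.1],.07,.035);fit(s,[.63,.23,.1],.07,.035);fit(t+s,[.63,.23,.1],.07,.035)
```

```text
[ 0.5435 -0.2326 -0.43  ] -24.6 [-0.5  0.1  0.4  0.   0.3  0.3 -0.2 -0.5]
[ 0.5555 -0.225  -0.4399] -25.2 [-1.8  0.1  0.6 -0.6  1.2  0.3]
[ 0.5479 -0.23   -0.4356] -25.0 [-1.  -1.1 -0.3 -1.  -0.5 -0.9 -1.  -1.9 -1.8 -1.9  0.4 -2.6  1.  -2.1]
cells +- [ 0.56729348 -0.28314189] -+ [ 0.52851965 -0.17685647] can [ 0.60104927 -0.21061227]
[0.6267 0.232  0.2069] 11.9 [ 0.2  0.1 -0.  -0.3 -0.1  0.1 -0.   0. ]
[0.6298 0.2372 0.2748] 15.7 [ 0.  -0.9 -0.8  0.7  0.9  0.2 -0.2 -0. ]
[0.6284 0.2352 0.2474] 14.2 [-1.   0.1 -1.3 -1.1 -0.7 -0.8 -0.5 -0.2 -0.  -1.8 -0.9  0.4  0.1 -0.2
 -0.9 -1.1]
```

Emit:
{"api": "arm_command", "payload": {"deltas": [[[0, 0, 1, 0, 0, 0], [0, 0, 2, 0, 0, 0], [0, 0, 3, 0, 0, 0], [0, 0, 3, 0, 0, 0], [0, 0, 3, 0, 0, 0], [0, 0, 3, 0, 0, 0], [0, 0, 3, 0, 0, 0], [0, 0, 1.5, 0, 0, 0], [0, 0, 0, 0, 0, 0]]]}}

```text
t: 3.53
tool_pos: [0.4777, 0.3615, 0.2895]
orientation: [0.624, 3.073, 0.009]
force: [0.1, 0.6, -0.9]
opening: 0.0521
gripper_force: 10.0
```

Emit:
{"api": "arm_command", "payload": {"deltas": [[[0.2, -1.4, 0, 0, 0, 0], [0.4, -3, 0, 0, 0, 0], [0.5, -3.5, 0, 0, 0, 0], [0.5, -3.5, 0, 0, 0, 0], [0.5, -3.5, 0, 0, 0, 0], [0.5, -3.5, 0, 0, 0, 0], [0.5, -3.5, 0, 0, 0, 0], [0.5, -3.5, 0, 0, 0, 0], [0.5, -3.5, 0, 0, 0, 0], [0.5, -3.5, 0, 0, 0, 0], [0.5, -3.5, 0, 0, 0, 0], [0.5, -3.5, 0, 0, 0, 0]]]}}

```text
t: 4.53
tool_pos: [0.5305, -0.0357, 0.2811]
orientation: [-0.625, -3.075, 0.001]
force: [0.8, -0.5, -0.7]
opening: 0.0521
gripper_force: 10.0
```

Emit:
{"api": "arm_command", "payload": {"deltas": [[[0.5, -3.5, 0, 0, 0, 0], [0.5, -3.5, 0, 0, 0, 0], [0.5, -3.5, 0, 0, 0, 0], [0.5, -3.5, 0, 0, 0, 0], [0.5, -3.5, 0, 0, 0, 0], [0.5, -3.5, 0, 0, 0, 0], [0.3, -2.5, 0, 0, 0, 0], [0.1, -1.5, 0, 0, 0, 0], [0, 0, 0, 0, 0, 0], [0, 0, 0, 0, 0, 0]]]}}

```text
t: 5.37
tool_pos: [0.565, -0.2836, 0.2817]
orientation: [-0.627, -3.075, -0.002]
force: [-0.5, 0.8, -1.8]
opening: 0.0521
gripper_force: 10.0
```

Emit:
{"api": "arm_command", "payload": {"deltas": [[[0, 0, -2, 0, 0, 0], [0, 0, -2.5, 0, 0, 0], [0, 0, -2.5, 0, 0, 0], [0, 0, -2, 0, 0, 0], [0, 0, -2, 0, 0, 0], [0, 0, -1, 0, 0, 0], [0, 0, 0, 0, 0, 0], [0, 0, 0, 0, 0, 0]]]}}

```text
t: 6.03
tool_pos: [0.5659, -0.2824, 0.1636]
orientation: [-0.623, -3.078, -0.001]
force: [1.0, -0.7, -1.0]
opening: 0.0523
gripper_force: 10.0
```

Run:
```python
from h import *
from plant import monitor
s=monitor.read_state();print(s["t"],s["tool_pos"],s["q"])
o=[]
for n in("top","scene"):
    im=eyes.read_camera(n); cv2.imwrite(f"pics/{n}2.png",im)
    p=np.array([292,180]) if n=="top" else np.array([206,190])
    c=im[p[1]-40:p[1]+40,p[0]-40:p[0]+40]; o.append(cv2.resize(c,None,fx=5,fy=5,interpolation=cv2.INTER_CUBIC))
cv2.imwrite("pics/place1.png",np.hstack(o))
print(proj("scene",[*s["tool_pos"][:2],s["tool_pos"][2]-.0885]))
```

```text
6.0333 [ 0.56592076 -0.28238725  0.16362421] [-5.43980849e-01  2.47788742e-01  1.45675576e+00  1.71290940e-04
  1.43807481e+00 -1.71512853e+00]
[187.31121183 183.01928462]
```

View pics/place1.png

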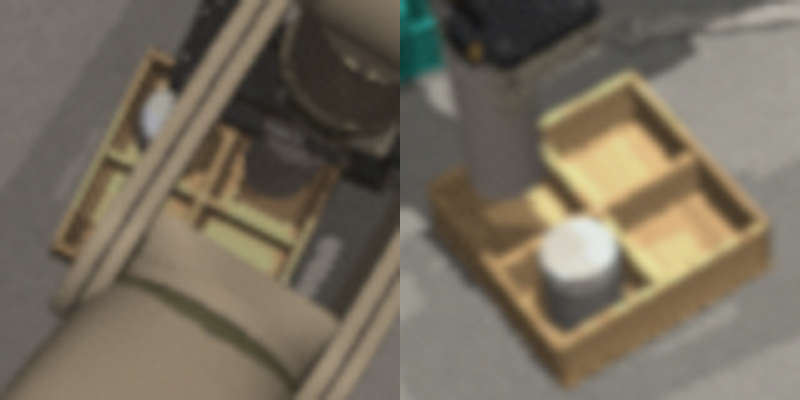

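Run:
```python
from h import *
C=[(1,-1),(-1,-1),(-1,1)]
def fit(obs,z=.05,h=.0825):
    def f(p):
        R=np.array([[np.cos(p[2]),-np.sin(p[2])],[np.sin(p[2]),np.cos(p[2])]])
        return np.concatenate([proj(n,[*(p[:2]+R@(np.array(c)*h)),z])-o for n,o,c in obs])
    return least_squares(f,[.54,-.23,-.43])
for b in [(0,0),(-.5,2),(-.5,2.5),(-.5,3)]:
    for px in ([(172,187.6),(212.4,165.2),(239.8,194.5)],[(172,188),(211.5,165.8),(238.8,195.8)]):
        r=fit([("scene",np.array(o)-b,c) for o,c in zip(px,C)]); print(b,r.x.round(4),r.fun.round(1))
# cup silhouette in scene: outline predicted
im=cv2.imread("pics/scene2.png").astype(int)
for y in (178,182,185,187,189,191,193): print(y,im[y,174:204].min(1))
```

```text
(0, 0) [ 0.5519 -0.224  -0.432 ] [-1.   0.1  0.1 -0.8  0.9  0.5]
(0, 0) [ 0.5557 -0.2246 -0.4421] [-1.7  0.1  0.6 -0.6  1.1  0.3]
(-0.5, 2) [ 0.5439 -0.227  -0.4323] [-0.9  0.   0.1 -0.6  0.8  0.4]
(-0.5, 2) [ 0.5478 -0.2276 -0.4423] [-1.6  0.1  0.6 -0.5  1.   0.2]
(-0.5, 2.5) [ 0.5421 -0.2282 -0.4323] [-0.9  0.   0.1 -0.6  0.8  0.4]
(-0.5, 2.5) [ 0.5459 -0.2287 -0.4423] [-1.6  0.1  0.6 -0.5  1.   0.2]
(-0.5, 3) [ 0.5403 -0.2293 -0.4323] [-0.9  0.   0.1 -0.6  0.8  0.4]
(-0.5, 3) [ 0.5441 -0.2298 -0.4423] [-1.6  0.1  0.6 -0.4  1.   0.2]
178 [84 85 84 82 77 76 80 81 84 82 84 84 83 81 81 80 76 74 71 72 80 85 79 73
 73 73 74 76 81 91]
182 [ 85  85  82  81  77  76  76  80  81  82  83  84  83  82  81  79  78  77
  74  71  74  94 117 130 135 136 138 139 137 139]
185 [ 66  62  59  57  57  62  72  79  81  82  83  84  83  83  82  81  80  77
  74  70  63  54  54  68  97 125 147 154 153 148]
187 [ 53  52  52  50  51  53  63  75  81  82  84  82  83  81  81  79  82  86
  93  99  96  81  61  51  54  78 110 134 146 150]
189 [ 56  54  52  52  52  52  54  61  71  76  78  79  81  80  81  82  89 104
 125 137 142 132 112  83  60  50  60  84 110 132]
191 [ 54  56  54  54  52  53  54  56  58  64  70  74  78  80  80  81  82  90
 107 129 145 149 145 130 104  73  56  59  77 102]
193 [ 47  50  55  55  56  56  56  56  59  66  72  78  76  78  79  80  79  82
  86  99 118 135 146 150 146 147 151 159 165 164]
```

The view shows the tall cup (scene px 187,187) hanging over the empty cell beside the can. The corrected crate centre, about (.544, -.231), agrees with where the arm is. Now I lower it.

Emit:
{"api": "arm_command", "payload": {"deltas": [[[-0.1, 0, -1.5, 0, 0, 0], [0, 0, -1.5, 0, 0, 0], [0, 0, -1.5, 0, 0, 0], [0, 0, -1, 0, 0, 0], [0, 0, -0.6, 0, 0, 0], [0, 0, -0.3, 0, 0, 0], [0, 0, -0.2, 0, 0, 0], [0, 0, 0, 0, 0, 0], [0, 0, 0, 0, 0, 0]]]}}

```text
t: 6.88
tool_pos: [0.5656, -0.2838, 0.0986]
orientation: [0.625, 3.078, -0.001]
force: [-0.0, -0.2, -0.9]
opening: 0.0518
gripper_force: 10.0
```

Emit:
{"api": "arm_command", "payload": {"deltas": [[[0, 0, -0.1, 0, 0, 0], [0, 0, -0.1, 0, 0, 0], [0, 0, -0.1, 0, 0, 0], [0, 0, 0, 0, 0, 0]]]}}

```text
t: 7.22
tool_pos: [0.565, -0.2835, 0.0945]
orientation: [-0.625, -3.079, -0.0]
force: [-0.7, 0.6, -1.8]
opening: 0.0521
gripper_force: 10.0
```

Emit:
{"api": "arm_command", "payload": {"deltas": [[[0, 0, -0.1, 0, 0, 0], [0, 0, -0.1, 0, 0, 0], [0, 0, 0, 0, 0, 0], [0, 0, 0, 0, 0, 0]]]}}

```text
t: 7.55
tool_pos: [0.5655, -0.2841, 0.0935]
orientation: [0.625, 3.077, -0.001]
force: [-1.4, -0.5, 6.2]
opening: 0.0521
gripper_force: 10.0
```

Emit:
{"api": "arm_command", "payload": {"deltas": [[[0, 0, 0.1, 0, 0, 0], [0, 0, 0, 0, 0, 0], [0, 0, 0, 0, 0, 0], [0, 0, 0, 0, 0, 0], [0, 0, 0, 0, 0, 0], [0, 0, 0, 0, 0, 0]]], "gripper": 0.5}}

```text
t: 8.05
tool_pos: [0.565, -0.2834, 0.0934]
orientation: [-0.625, -3.078, -0.0]
force: [0.3, 0.2, 0.8]
opening: 0.07
gripper_force: 0.0
```

Emit:
{"api": "arm_command", "payload": {"deltas": [[[0, 0, 1, 0, 0, 0], [0, 0, 2, 0, 0, 0], [0, 0, 3, 0, 0, 0], [0, 0, 3.5, 0, 0, 0], [0, 0, 3.5, 0, 0, 0], [0, 0, 3, 0, 0, 0], [0, 0, 2, 0, 0, 0], [0, 0, 0, 0, 0, 0], [0, 0, 0, 0, 0, 0]]]}}

```text
t: 8.8
tool_pos: [0.5659, -0.284, 0.2764]
orientation: [0.625, 3.075, -0.002]
force: [-0.2, -0.3, -0.9]
opening: 0.0695
gripper_force: 0.0
```

Emit:
{"api": "arm_command", "payload": {"deltas": [[[-0.3, 1.5, 0, 0, 0, 0], [-0.7, 3.3, 0, 0, 0, -5.5], [-0.7, 3.3, 0, 0, 0, -5.5], [-0.7, 3.3, 0, 0, 0, -5.5], [-0.7, 3.3, 0, 0, 0, -5.5], [-0.7, 3.3, 0, 0, 0, -5.5], [-0.7, 3.3, 0, 0, 0, -5.5], [-0.7, 3.3, 0, 0, 0, -5.5], [-0.7, 3.3, 0, 0, 0, -5.5], [-0.7, 3.3, 0, 0, 0, -5.5], [-0.7, 3.3, 0, 0, 0, -5.5], [-0.7, 3.3, 0, 0, 0, 0]]], "gripper": 1}}

```text
t: 9.8
tool_pos: [0.4835, 0.0959, 0.2719]
orientation: [-1.983, -2.434, 0.003]
force: [-0.2, 0.4, -0.1]
opening: 0.093
gripper_force: 0.0
```

Emit:
{"api": "arm_command", "payload": {"deltas": [[[-0.7, 3.3, 0, 0, 0, 0], [-0.7, 3.3, 0, 0, 0, 0], [-0.4, 2.5, 0, 0, 0, 0], [0, 0, 0, 0, 0, 0], [0, 0, 0, 0, 0, 0]]]}}

```text
t: 10.22
tool_pos: [0.4659, 0.1862, 0.272]
orientation: [-1.972, -2.444, 0.004]
force: [-0.5, -0.3, 0.3]
opening: 0.0933
gripper_force: 0.0
```

Emit:
{"api": "arm_command", "payload": {"deltas": [[[0, 0, -2, 0, 0, 0], [0, 0, -3, 0, 0, 0], [0, 0, -3, 0, 0, 0], [0, 0, -3, 0, 0, 0], [0, 0, -3, 0, 0, 0], [0, 0, -3, 0, 0, 0], [0, 0, -2, 0, 0, 0], [0, 0, -1.5, 0, 0, 0], [0, 0, -0.2, 0, 0, 0], [0, 0, 0, 0, 0, 0], [0, 0, 0, 0, 0, 0]]]}}

```text
t: 11.13
tool_pos: [0.4675, 0.1848, 0.0672]
orientation: [1.977, 2.441, 0.0]
force: [1.5, 0.1, 0.8]
opening: 0.0928
gripper_force: 0.0
```

Emit:
{"api": "arm_command", "payload": {"deltas": [[[0, 0, 0, 0, 0, 0], [0, 0, 0, 0, 0, 0], [0, 0, 0, 0, 0, 0], [0, 0, 0, 0, 0, 0], [0, 0, 0, 0, 0, 0], [0, 0, 0, 0, 0, 0], [0, 0, 0, 0, 0, 0], [0, 0, 0, 0, 0, 0], [0, 0, 0, 0, 0, 0]]], "gripper": -1, "squeeze": 10}}

```text
t: 11.88
tool_pos: [0.4671, 0.1855, 0.0668]
orientation: [1.976, 2.442, 0.0]
force: [-1.7, -0.2, 2.6]
opening: 0.0606
gripper_force: 10.0
```

Emit:
{"api": "arm_command", "payload": {"deltas": [[[0, 0, 1, 0, 0, 0], [0, 0, 2, 0, 0, 0], [0, 0, 3, 0, 0, 0], [0, 0, 3, 0, 0, 0], [0, 0, 3, 0, 0, 0], [0, 0, 3, 0, 0, 0], [0, 0, 3, 0, 0, 0], [0, 0, 2, 0, 0, 0], [0, 0, 0, 0, 0, 0], [0, 0, 0, 0, 0, 0]]]}}

```text
t: 12.72
tool_pos: [0.4678, 0.1857, 0.268]
orientation: [1.975, 2.441, 0.004]
force: [0.9, -0.1, -2.1]
opening: 0.0606
gripper_force: 9.9
```

Emit:
{"api": "arm_command", "payload": {"deltas": [[[0.3, -1.6, 0, 0, 0, 0], [0.5, -3.1, 0, 0, 0, 0], [0.5, -3.1, 0, 0, 0, 5.3], [0.5, -3.1, 0, 0, 0, 5.3], [0.5, -3.1, 0, 0, 0, 5.3], [0.5, -3.1, 0, 0, 0, 5.3], [0.5, -3.1, 0, 0, 0, 5.3], [0.5, -3.1, 0, 0, 0, 5.3], [0.5, -3.1, 0, 0, 0, 5.3], [0.5, -3.1, 0, 0, 0, 5.3], [0.5, -3.1, 0, 0, 0, 5.3], [0.5, -3.1, 0, 0, 0, 5.3]]]}}

```text
t: 13.72
tool_pos: [0.524, -0.1727, 0.2639]
orientation: [-0.671, -3.065, -0.001]
force: [-0.2, -0.0, -1.2]
opening: 0.0607
gripper_force: 9.9
```

Emit:
{"api": "arm_command", "payload": {"deltas": [[[0, -0.6, -2, 0, 0, 0], [0, 0, -3, 0, 0, 0], [0, 0, -3, 0, 0, 0], [0, 0, -3, 0, 0, 0], [0, 0, -1.2, 0, 0, 0], [0, 0, 0, 0, 0, 0], [0, 0, 0, 0, 0, 0]]]}}

```text
t: 14.3
tool_pos: [0.5242, -0.1771, 0.1437]
orientation: [-0.678, -3.065, -0.001]
force: [0.7, -0.4, -0.5]
opening: 0.0604
gripper_force: 9.9
```

Run:
```python
from h import *
from plant import monitor
s=monitor.read_state();print(s["t"],s["tool_pos"])
im=eyes.read_camera("scene"); cv2.imwrite("pics/scene3.png",im)
cv2.imwrite("pics/place2.png",cv2.resize(im[140:240,150:260],None,fx=6,fy=6,interpolation=cv2.INTER_CUBIC))
```

```text
14.3 [ 0.52417296 -0.17707758  0.14368257]
```

View pics/place2.png

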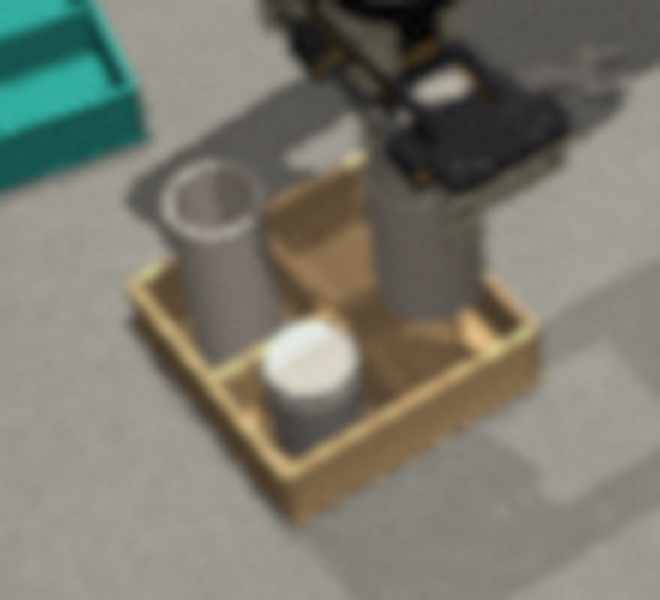

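The tall cup stands upright in its cell (rim at crop 212,200). The short cup (crop 428,297) hangs centred over the right-hand empty cell, so I lower it.

Emit:
{"api": "arm_command", "payload": {"deltas": [[[0, 0, -1.5, 0, 0, 0], [0, 0, -1.5, 0, 0, 0], [0, 0, -1.5, 0, 0, 0], [0, 0, -1, 0, 0, 0], [0, 0, -0.7, 0, 0, 0], [0, 0, -0.4, 0, 0, 0], [0, 0, -0.2, 0, 0, 0], [0, 0, 0, 0, 0, 0], [0, 0, 0, 0, 0, 0]]]}}

```text
t: 15.1
tool_pos: [0.5256, -0.1778, 0.0774]
orientation: [0.679, 3.066, -0.0]
force: [0.3, 0.1, -1.5]
opening: 0.0606
gripper_force: 9.9
```

Emit:
{"api": "arm_command", "payload": {"deltas": [[[0, 0, -0.1, 0, 0, 0], [0, 0, -0.1, 0, 0, 0], [0, 0, -0.1, 0, 0, 0], [0, 0, -0.1, 0, 0, 0], [0, 0, 0, 0, 0, 0], [0, 0, 0, 0, 0, 0]]]}}

```text
t: 15.6
tool_pos: [0.525, -0.1775, 0.0725]
orientation: [-0.679, -3.067, -0.0]
force: [0.1, -1.0, -0.2]
opening: 0.0603
gripper_force: 9.9
```

Emit:
{"api": "arm_command", "payload": {"deltas": [[[0, 0, -0.1, 0, 0, 0], [0, 0, 0, 0, 0, 0], [0, 0, 0, 0, 0, 0]]]}}

```text
t: 15.85
tool_pos: [0.5252, -0.1777, 0.0718]
orientation: [0.679, 3.067, -0.0]
force: [0.5, -0.3, 1.4]
opening: 0.0604
gripper_force: 9.9
```

Emit:
{"api": "arm_command", "payload": {"deltas": [[[0, 0, -0.1, 0, 0, 0], [0, 0, 0, 0, 0, 0], [0, 0, 0, 0, 0, 0]]]}}

```text
t: 16.1
tool_pos: [0.5254, -0.1782, 0.0715]
orientation: [0.679, 3.066, -0.002]
force: [-2.9, -2.5, 5.0]
opening: 0.06
gripper_force: 10.0
```

Emit:
{"api": "arm_command", "payload": {"deltas": [[[0, 0, 0, 0, 0, 0], [0, 0, 0, 0, 0, 0], [0, 0, 0, 0, 0, 0], [0, 0, 0, 0, 0, 0], [0, 0, 0, 0, 0, 0]]], "gripper": 0.65}}

```text
t: 16.52
tool_pos: [0.525, -0.1773, 0.0704]
orientation: [-0.679, -3.067, -0.0]
force: [0.0, 0.0, -0.4]
opening: 0.0768
gripper_force: 0.0
```

Emit:
{"api": "arm_command", "payload": {"deltas": [[[0, 0, 1, 0, 0, 0], [0, 0, 2, 0, 0, 0], [0, 0, 3, 0, 0, 0], [0, 0, 3, 0, 0, 0], [0, 0, 3, 0, 0, 0], [0, 0, 3, 0, 0, 0], [0, 0, 3, 0, 0, 0], [0, 0, 0, 0, 0, 0], [0, 0, 0, 0, 0, 0]]]}}

```text
t: 17.27
tool_pos: [0.5265, -0.1781, 0.2542]
orientation: [0.678, 3.062, -0.002]
force: [-0.8, 0.5, -0.6]
opening: 0.0764
gripper_force: 0.0
```

Emit:
{"api": "arm_command", "payload": {"deltas": [[[0.4, 1.6, 0, 0, 0, 0], [0.8, 3.2, 0, 0, 0, -5.3], [0.8, 3.2, 0, 0, 0, -5.3], [0.8, 3.2, 0, 0, 0, -5.3], [0.8, 3.2, 0, 0, 0, -5.3], [0.8, 3.2, 0, 0, 0, -5.3], [0.8, 3.2, 0, 0, 0, -5.3], [0.8, 3.2, 0, 0, 0, -5.3], [0.8, 3.2, 0, 0, 0, -5.3], [0.8, 3.2, 0, 0, 0, -5.3], [0.8, 3.2, 0, 0, 0, -5.3], [0.8, 3.2, 0, 0, 0, 0]]], "gripper": 0}}

```text
t: 18.27
tool_pos: [0.6164, 0.192, 0.249]
orientation: [-1.983, -2.435, 0.003]
force: [-0.9, -1.1, 0.2]
opening: 0.0468
gripper_force: 0.0
```

Emit:
{"api": "arm_command", "payload": {"deltas": [[[0.8, 3.2, 0, 0, 0, 0], [0.2, 1.2, 0, 0, 0, 0], [0, 0, 0, 0, 0, 0], [0, 0, 0, 0, 0, 0]]]}}

```text
t: 18.6
tool_pos: [0.6264, 0.2344, 0.2492]
orientation: [-1.974, -2.443, 0.004]
force: [0.4, 0.9, 0.4]
opening: 0.0463
gripper_force: 0.0
```

Run:
```python
from h import *
from plant import monitor
s=monitor.read_state();print(s["t"],s["tool_pos"],s["opening"])
o=[]
for n in("top","scene"):
    im=eyes.read_camera(n); cv2.imwrite(f"pics/{n}4.png",im)
    p=np.array([260,170]) if n=="top" else np.array([326,255])
    c=im[p[1]-33:p[1]+33,p[0]-33:p[0]+33]
    if n=="top": c=im[p[1]-55:p[1]+55,p[0]-55+35:p[0]+55+35]
    o.append(cv2.resize(c,(396,396),interpolation=cv2.INTER_CUBIC))
cv2.imwrite("pics/inj1.png",np.hstack(o))
```

```text
18.6 [0.62635785 0.23440542 0.24917206] 0.04634355288720243
```

View pics/inj1.png

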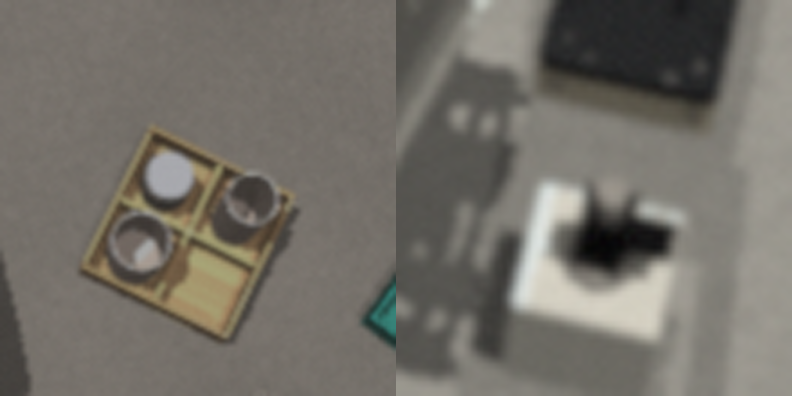

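Both cups stand upright in cells of their own (top crop: tall 251,201; short 140,247), and the can hasn't moved. In the scene view the injector sits under the gripper with its plug to the right, which is world +y. I descend on it.

Emit:
{"api": "arm_command", "payload": {"deltas": [[[0, 0, -2, 0, 0, 0], [0, 0, -2.5, 0, 0, 0], [0, 0, -2.5, 0, 0, 0], [0, 0, -2, 0, 0, 0], [0, 0, -2, 0, 0, 0], [0, 0, -2, 0, 0, 0], [0, 0, -1.5, 0, 0, 0], [0, 0, -1.2, 0, 0, 0], [0, 0, -1, 0, 0, 0], [0, 0, 0, 0, 0, 0], [0, 0, 0, 0, 0, 0]]]}}

```text
t: 19.62
tool_pos: [0.627, 0.2338, 0.0836]
orientation: [-1.977, -2.441, 0.001]
force: [-0.2, 0.4, 0.1]
opening: 0.0464
gripper_force: 0.0
```

Emit:
{"api": "arm_command", "payload": {"deltas": [[[0, 0, 0, 0, 0, 0], [0, 0, 0, 0, 0, 0], [0, 0, 0, 0, 0, 0], [0, 0, 0, 0, 0, 0], [0, 0, 0, 0, 0, 0], [0, 0, 0, 0, 0, 0], [0, 0, 0, 0, 0, 0], [0, 0, 0, 0, 0, 0], [0, 0, 0, 0, 0, 0]]], "gripper": -1, "squeeze": 5}}

```text
t: 20.37
tool_pos: [0.6274, 0.2346, 0.0844]
orientation: [1.976, 2.442, 0.001]
force: [-2.9, -1.6, 6.7]
opening: 0.0221
gripper_force: 5.0
```

Emit:
{"api": "arm_command", "payload": {"deltas": [[[0, 0, 0, 0, 0, 0], [0, 0, 0, 0, 0, 0], [0, 0, 0, 0, 0, 0]]]}}

```text
t: 20.62
tool_pos: [0.6274, 0.2346, 0.0844]
orientation: [1.976, 2.442, 0.001]
force: [-2.2, 0.0, 5.5]
opening: 0.0221
gripper_force: 5.0
```

Run:
```python
from h import *
from plant import monitor
s=monitor.read_state();print(s["t"],s["tool_pos"],s["orientation"],s["force"],s["wrist_torque"],s["opening"])
# cup position in crate from the top picture
for z in(.13,):
    print("tall",loc([("top",(309.4,170.5))],z)[0],proj("top",[.565,-.284,z]))
    print("short",loc([("top",(240+140.5/3.6-.5,115+247.5/3.6-.5))],.105)[0])
im=cv2.imread("pics/top4.png").min(2); print("\n".join("".join("%4d"%v for v in r) for r in im[161:182,299:322]))
```

```text
20.6167 [0.62737887 0.23460949 0.0844237 ] [1.97592174e+00 2.44181072e+00 1.06910228e-03] [-2.23395841e+00  4.59650227e-06  5.46250184e+00] [-0.13417291  0.44087327 -0.03375241] 0.02214014136883722
tall [ 0.5613 -0.2837] [309.49646626 169.45975382]
short [ 0.5182 -0.1796]
  65  92  89  65  80  92  98 104 104 106 107 108 109 108 109 107 106 106 107 106 107 106 106
  84 101  82  47  45  56  79  93 100 115 125 123 120 115 110 108 104 106 105 105 106 106 103
  98  97  69  45  41  46  61  75  95 119 129 125 120 116 116 113 108 106 106 105 104 106 105
 100  83  57  49  56  74  84  86  76  66  70  68  68  84 109 121 116 110 104 104 105 105 103
  94  67  54  63  90 107  96  66  56  54  54  53  53  60  69  99 123 115 104 103 105 105 102
  83  56  55  73 108 110  79  58  54  54  54  53  57  57  60  70 113 120 107 102 102 104 104
  66  54  60  77  97  90  61  54  54  53  52  53  56  58  59  64  92 121 118  98 101 102 104
  55  57  73  89  92  72  57  54  55  53  51  52  55  60  60  61  73 118 116  92  93  98 102
  52  66  77  97 102  75  62  54  56  53  51  52  56  60  59  62  68 102  96  64  6
[... 425 characters left out ...]
0 107  75  67  68  86 114 103  65  63  70  67  65
  63  63  64  61  65  84 108 114 106 105 122 118  89  81  84  98  93  65  53  66  68  65  69
  64  63  63  61  61  64  76  99 111 119 131 120  99  96  96  81  61  47  56  63  63  66  78
  66  63  61  60  58  59  58  63  72  89 107 106  95  88  75  56  48  48  58  62  64  77  97
  70  61  60  61  59  57  56  56  55  60  62  64  62  62  59  51  47  53  60  63  68  83 102
  79  64  59  59  58  57  55  55  55  56  54  57  59  59  53  48  47  59  61  62  64  71  93
  91  68  61  58  57  55  54  55  54  55  54  59  61  56  51  45  53  62  62  63  64  76  97
 104  88  72  60  57  55  55  56  54  56  61  62  62  55  48  50  60  63  62  61  68  88 104
```

Emit:
{"api": "arm_command", "payload": {"deltas": [[[-0.1, 0, 0, 0, 0, 0], [0, 0, 0, 0, 0, 0], [0, 0, 0, 0, 0, 0], [0, 0, 0, 0, 0, 0]]]}}

```text
t: 20.95
tool_pos: [0.627, 0.2346, 0.0844]
orientation: [1.976, 2.441, 0.003]
force: [3.4, 0.4, 6.0]
opening: 0.0222
gripper_force: 5.0
```

Emit:
{"api": "arm_command", "payload": {"deltas": [[[0.05, 0, 0.1, 0, 0, 0], [0, 0, 0, 0, 0, 0], [0, 0, 0, 0, 0, 0], [0, 0, 0, 0, 0, 0]]]}}

```text
t: 21.28
tool_pos: [0.6264, 0.2345, 0.0844]
orientation: [-1.976, -2.442, 0.001]
force: [0.5, -0.3, 2.4]
opening: 0.0221
gripper_force: 5.0
```

Emit:
{"api": "arm_command", "payload": {"deltas": [[[0, 0, 0, 0, 0, 0], [0, 0, 0, 0, 0, 0], [0, 0, 0.2, 0, 0, 0], [0, 0, 0.3, 0, 0, 0], [0, 0, 0.5, 0, 0, 0], [0, 0, 0.5, 0, 0, 0], [0, 0, 0.5, 0, 0, 0], [0, 0, 0, 0, 0, 0], [0, 0, 0, 0, 0, 0]]], "squeeze": 15}}

```text
t: 22.03
tool_pos: [0.627, 0.2346, 0.1055]
orientation: [1.976, 2.442, 0.002]
force: [0.1, -0.5, -1.3]
opening: 0.022
gripper_force: 15.0
```

Emit:
{"api": "arm_command", "payload": {"deltas": [[[0, 0, 1, 0, 0, 0], [0, 0, 2, 0, 0, 0], [0, 0, 2, 0, 0, 0], [0, 0, 2.5, 0, 0, 0], [0, 0, 2.5, 0, 0, 0], [0, 0, 2.5, 0, 0, 0], [0, 0, 2, 0, 0, 0], [0, 0, 1.5, 0, 0, 0], [0, 0, 0, 0, 0, 0], [0, 0, 0, 0, 0, 0]]]}}

```text
t: 22.87
tool_pos: [0.6271, 0.2346, 0.2659]
orientation: [1.975, 2.441, 0.003]
force: [0.4, 0.7, -1.4]
opening: 0.0221
gripper_force: 15.0
```

Emit:
{"api": "arm_command", "payload": {"deltas": [[[-0.1, -1, 0, 0, 0, 0], [-0.3, -2, 0, 0, 0, 0], [-0.4, -3, 0, 0, 0, 0], [-0.4, -3, 0, 0, 0, 0], [-0.4, -3, 0, 0, 0, 0], [-0.4, -3, 0, 0, 0, 0], [-0.4, -3, 0, 0, 0, 0], [-0.4, -3, 0, 0, 0, 0], [-0.4, -3, 0, 0, 0, 0], [-0.4, -3, 0, 0, 0, 0], [-0.4, -3, 0, 0, 0, 0], [-0.4, -3, 0, 0, 0, 0]]]}}

```text
t: 23.87
tool_pos: [0.5808, -0.0973, 0.2623]
orientation: [-1.975, -2.44, 0.003]
force: [-0.1, -0.7, -2.0]
opening: 0.0213
gripper_force: 15.0
```

Emit:
{"api": "arm_command", "payload": {"deltas": [[[-0.4, -3, 0, 0, 0, 0], [-0.4, -3, 0, 0, 0, 0], [-0.4, -3, 0, 0, 0, 0], [-0.3, -3, 0, 0, 0, 0], [-0.2, -3, 0, 0, 0, 0], [-0.1, -2, 0, 0, 0, 0], [0, -1.3, 0, 0, 0, 0], [0, -0.5, 0, 0, 0, 0], [0, 0, 0, 0, 0, 0], [0, 0, 0, 0, 0, 0], [0, 0, 0, 0, 0, 0]]]}}

```text
t: 24.78
tool_pos: [0.5648, -0.2822, 0.2644]
orientation: [-1.974, -2.443, -0.001]
force: [-0.4, -1.0, -1.2]
opening: 0.0218
gripper_force: 15.0
```

Run:
```python
from h import *
from plant import monitor
s=monitor.read_state();print(s["t"],s["tool_pos"],s["orientation"],s["force"])
o=[]
for n,p in(("top",(310,170)),("scene",(187,170))):
    im=eyes.read_camera(n); cv2.imwrite(f"pics/{n}5.png",im)
    o.append(cv2.resize(im[p[1]-45:p[1]+35,p[0]-30:p[0]+36],None,fx=6,fy=6,interpolation=cv2.INTER_CUBIC))
    print(n,p[0]-30,p[1]-45,"rim",proj(n,[.565,-.284,.13]),"tip",proj(n,s["tool_pos"]-[0,0,.0644]),"flange",proj(n,s["tool_pos"]-[0,0,.0114]))
cv2.imwrite("pics/fin1.png",np.hstack(o))
```

```text
24.7833 [ 0.56478816 -0.28221097  0.26443437] [-1.97437085e+00 -2.44293067e+00 -5.41408188e-04] [-0.38808506 -0.9827392  -1.22488203]
top 280 125 rim [309.49646626 169.45975382] tip [312.35130766 165.2433944 ] flange [315.16506142 161.68475983]
scene 157 125 rim [184.8810321  171.86301434] tip [182.4621678  157.37287959] flange [180.11076375 145.56770441]
```

View pics/fin1.png

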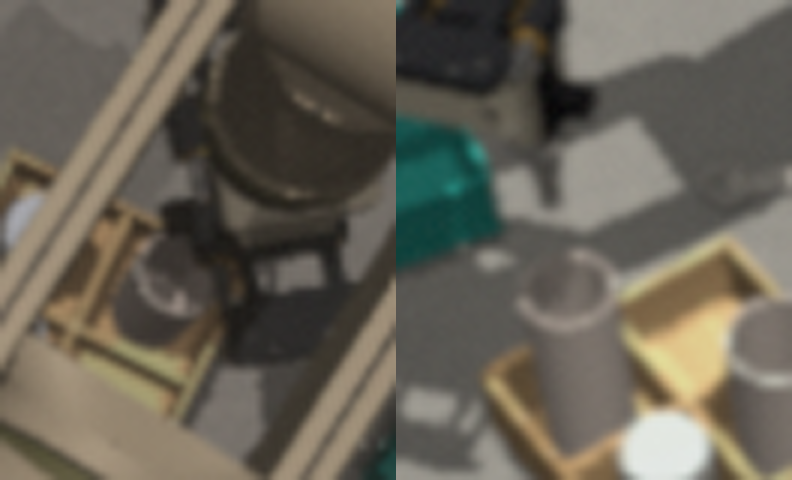

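The scene shows the nozzle tip (px 182.3,158.4) above the tall rim (centre 185.2,172.9). Both match their projections with the same bias to about 0.5 px, so I lower to the final height.

Emit:
{"api": "arm_command", "payload": {"deltas": [[[0, 0, -1, 0, 0, 0], [0, 0, -1, 0, 0, 0], [0, 0, -1, 0, 0, 0], [0, 0, -1, 0, 0, 0], [0, 0, -0.8, 0, 0, 0], [0, 0, -0.5, 0, 0, 0], [0, 0, -0.2, 0, 0, 0], [0, 0, 0, 0, 0, 0], [0, 0, 0, 0, 0, 0], [0, 0, 0, 0, 0, 0]]]}}

```text
t: 25.72
tool_pos: [0.5649, -0.2838, 0.2104]
orientation: [1.976, 2.441, 0.0]
force: [-0.2, -0.3, -0.5]
opening: 0.0222
gripper_force: 15.0
```

Run:
```python
from h import *
from plant import monitor
s=monitor.read_state();p=s["tool_pos"];print(s["t"],p,s["orientation"],s["force"])
ims=[eyes.read_camera("scene").astype(float) for _ in range(6)]; im=np.mean(ims,0).astype(np.uint8); cv2.imwrite("pics/scene6.png",im)
print(monitor.read_state()["tool_pos"])
print("rim",proj("scene",[.565,-.284,.13]),"tip",proj("scene",p-[0,0,.0644]),"tipz-2",proj("scene",p-[0,0,.0424]))
print("d/dx,dy 10mm",proj("scene",[.575,-.284,.13]),proj("scene",[.565,-.274,.13]))
o=cv2.resize(im[145:185,165:207],None,fx=14,fy=14,interpolation=cv2.INTER_CUBIC)
for k in range(0,42,5): cv2.line(o,(k*14+7,0),(k*14+7,8),(0,0,255),1)
for k in range(0,40,5): cv2.line(o,(0,k*14+7),(8,k*14+7),(0,0,255),1)
cv2.imwrite("pics/fin2.png",o)
```

```text
25.7167 [ 0.56493022 -0.28378527  0.21042858] [1.97559449e+00 2.44112209e+00 3.15383236e-04] [-0.20320947 -0.32813312 -0.52036066]
[ 0.56466648 -0.28362949  0.20991903]
rim [184.8810321  171.86301434] tip [184.29397745 168.61091128] tipz-2 [183.3775039  164.04817666]
d/dx,dy 10mm [183.13160543 174.02039616] [187.51349673 172.98948094]
```

View pics/fin2.png

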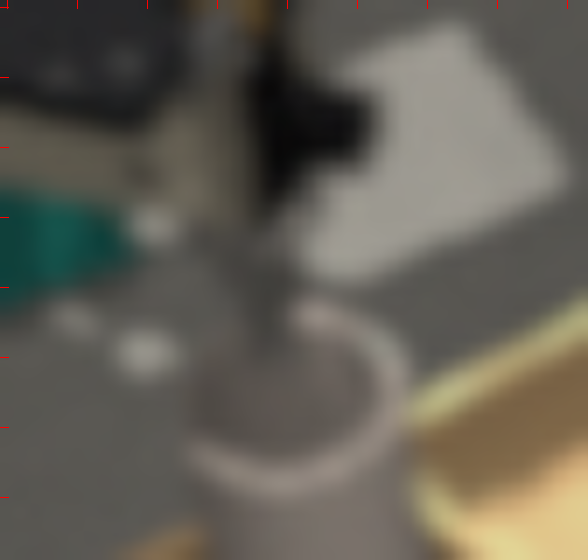

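Run:
```python
import cv2
for f,y0,y1 in(("scene5",150,182),("scene6",159,184)):
    im=cv2.imread(f"pics/{f}.png").min(2); print(f,"cols 174..199")
    for y in range(y0,y1): print(y,"".join("%4d"%v for v in im[y,174:200]))
```

```text
scene5 cols 174..199
150   79  76  72  67  65  64  65  72  79  91 108 128 141 146 146 145 144 144 144 145 144 145 146 145 144 138
151   78  78  77  74  71  65  65  69  72  80 106 133 142 146 146 145 145 145 144 145 145 144 146 145 144 142
152   83  85  90  95  91  78  65  63  64  76 106 136 144 146 145 146 144 144 145 144 146 144 144 145 143 144
153  100 105 116 123 118  96  73  61  62  77 111 136 144 145 146 146 146 143 146 144 144 145 145 143 145 144
154  125 133 138 139 131 113  85  66  65  82 114 137 145 146 146 144 146 145 144 145 144 144 144 145 144 143
155  133 143 144 142 137 124  96  70  63  82 113 138 146 145 145 145 145 144 143 144 145 145 144 144 145 142
156  130 141 143 144 142 129 107  76  62  76 107 136 144 146 145 144 143 145 144 144 146 145 147 145 144 143
157  122 138 143 144 142 135 115  82  67  76 106 133 143 145 146 147 145 144 144 146 147 146 146 145 142 139
158  116 137 143 143 142 137 121  92  75  85 109 132 144 147 146 147 146 146 145 145 145 145 144 139 131 120
159  112 135 141 142 140 138 128 109  97 103 121 137 145 147 147 147 147 144 144 144 142 139 133 1
[... 4454 characters left out ...]
15 122 124 121 110  96  84  76  70  69  70  71
178   83  84  84  84  88  98 110 118 116 112 112 114 117 124 130 128 118 109 102  96  90  86  78  72  71  73
179   82  83  83  82  80  83  95 107 114 120 126 128 126 123 121 116 108 104 101  98 100 101  93  80  76  79
180   83  84  84  82  79  77  82  90  99 107 112 115 113 111 108 107 105 104 101 100 104 113 111  96  88  94
181   84  83  83  83  80  77  79  83  89  95  99 102 103 105 105 106 105 105 101  98 101 114 123 118 110 114
182   84  83  84  83  81  77  78  83  88  93  98 101 103 104 106 106 105 105 103  97  95 102 117 126 130 134
183   83  83  83  81  77  74  76  82  87  93  97  99 102 104 106 106 106 105 103  98  92  87  93 112 130 142
```

The enlarged pixels put the nozzle axis and the rim centre within about 0.35 px of each other after bias, which is about 1 mm. The gap works out near 15–16 mm. I let it settle, check once more and hand in.

Emit:
{"api": "arm_command", "payload": {"deltas": [[[0, 0.05, -0.05, 0, 0, 0], [0, 0, 0, 0, 0, 0], [0, 0, 0, 0, 0, 0], [0, 0, 0, 0, 0, 0], [0, 0, 0, 0, 0, 0], [0, 0, 0, 0, 0, 0]]]}}

```text
t: 26.52
tool_pos: [0.5646, -0.283, 0.2091]
orientation: [-1.976, -2.442, 0.0]
force: [-0.3, 0.8, -1.3]
opening: 0.0218
gripper_force: 15.0
```

Run:
```python
from plant import monitor, ticket
s=monitor.read_state();print(s["t"],s["tool_pos"],s["orientation"],abs(s["dq"]).max(),s["force"],s["opening"],s["gripper_force"])
print(ticket.close_job())
```

```text
26.5167 [ 0.56456816 -0.2830312   0.2091292 ] [-1.97626107e+00 -2.44209721e+00  2.24974469e-05] 0.0020268473483729937 [-0.25932926  0.8270093  -1.25520335] 0.02177921754822205 14.998877048492432
the job is handed in; nothing more can be done
None
```

I handed the job in at 26.5 s: both cups stand upright in their own crate cells, and the injector is held still, nozzle down, over the taller cup, about 15 mm above the rim and centred to within 1–2 mm by my camera measurements.

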